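# Eject the test cassette and trap it on the runway

### The arm

A 6-joint arm with a two-finger parallel gripper is mounted at the origin on a cart in front of the work surface, level with it; the furniture and walls round the work are solid. World frame = base frame: x ahead of the robot, y to its left, z up, the work surface at z = 0. Lengths are in mm, angles in rad, forces in N, time in s.
With the tool pointing down it reaches from about 400 to 925 mm from the base axis. Payload 12.5 kg.
Tool frame: the origin (TCP) lies at the very end of the fingers, on their centre line; the grasp point (between the pads) lies 19 mm behind it; z points along the fingers, y is the line along which they close (so a half turn about z gives the same grasp; the last joint's range is limited). The gripper opens to 95 mm and grips with 3 to 60 N. Pads are 20 mm wide; open, the fingers measure 119 mm over their backs; the gripper's body (75 mm by 180 mm) begins 59 mm behind the grasp point.
Start: joints at [-0.106, 0.491, 1.559, -0, 1.092, -0.106], TCP at [625.017, 0.021, 214.661] pointing down, gripper open.
Joint ranges: [-3.1, 3.1], [-0.84, 2.19], [0.05, 2.79], [-1.13, 4.28], [0.06, 2.93], [-2.69, 2.69]. Speed limits (rad/s): [2.22, 2.22, 2.79, 3.14, 3.14, 3.14].

### API

Orientations are given as [roll, pitch, yaw] about the fixed x, y, z axes, in that order (R = Rz(yaw) Ry(pitch) Rx(roll)).
In Python, from cell import env gives the robot as it stands.
- The arm moves only by the tool pendant, called after ">>>" by a JSON object that holds its "fn" and its "kwargs", one argument or row to a line. Schema: {"type":"object","properties":{"moves":{"type":"array","items":{"type":"number"},"minItems":5,"maxItems":25},"only":{"type":"string"},"quiet":{"type":"boolean"},"lines":{"type":"string"}},"required":["moves"],"additionalProperties":false}. moves is one flat list of numbers that holds 1 to 5 rows one after another, with no inner brackets; each row has 5 numbers: dx, dy, dz in fractions of the full range, 1 being 200 mm, then a turn about the tool's z in shares of 90 degrees (1.0 is 90 degrees), then the opening from 0.0 (shut) to 1.0 (fully open); each row is the pose to reach, as a shift and turn from the pose commanded when the call began, along the tool's axes at that moment; what a row does not reach only later rows make up. A row lasts 1/12 s, in which the tool goes at most 41.7 mm and 0.125 rad, less where a joint would pass 70% of its speed; a pose out of reach is approached as far as the arm can. The fingers move at their own pace and stop on an object; the grip force is fixed at half the most. Time passes only in rows, so rows that do not move let the fingers close. The tool returns the time, the measured TCP pose, the force, the opening and the grip force at its end. only (a regular expression) keeps the lines of the reply that match it, lines (a string "A,B") keeps lines A to B, and quiet returns only ok. Shift and turn numbers lie between -1 and 1, and a call with a number outside is refused. Input that does not fit is refused with a message, and nothing moves.
- env.state(): the state, without advancing time (a new reading comes with each control period).
- env.read_camera(name): name is "scene" or "side" or "wrist"; returns (picture, depth): 384x512x3 uint8, red, green, blue; 384x512 float32, mm along the optical axis (not along the pixel's ray), 0 where there is no reading.
- env.camera_info(name): a dict with "vertical_fov" (degrees; the focal length in pixels is half the picture's height over the tangent of half this angle, whatever the lens; pixels are square), "cx", "cy" (the principal point, pixels), "origin" and "attitude" of the camera in the world. Camera axes: x right, y down, z forward; pixel columns grow to the right and rows downward; lengths in mm; the calibration is good to about 2 mm. The wrist camera is an equidistant fisheye: a pixel r from the principal point sees the ray r / f radians off the axis. A picture is of the moment at which its call begins: read the wrist's pose just before it. camera_info takes no time and is no camera call; for the wrist camera it gives the pose at the moment of the call.
- env.job_done(): hands the job in; it is judged then, once.
The state is a dict: "t": time; "joints": joint angles; "qvel": joint speeds; "tau": joint torques, N m; "eef_pos": TCP position; "tcp_rot": TCP orientation; "ft_force": force on the tool from outside, world axes, zero at the start; "moment": the same for the moment, N m; "opening": opening from 0.0 (shut) to 1.0 (fully open); "grip_force": force on a finger pad.
Only numpy, scipy, OpenCV 4.12 (cv2) and the standard library are available. Lean on these libraries where they do the work, as an engineer would, in place of code of your own. Each camera call takes 0.05 s, during which the arm holds its last target. There are 200 camera calls.

### The job

Eject the test cassette from the small bench reader: press the reader's black eject key with one finger while the other finger stands in the runway in front of the cassette, so that the cassette springs out against that finger and is stopped on the runway instead of shooting off. Nothing is to be gripped, lifted or carried, nothing is forced, and the timer, tape roll and marker round the reader stay where they are. Finish while still holding it there: the key pressed or let go as you like, one finger against the popped-out cassette, which lies flat and still on the runway with its nose short of the runway's end.

Things in the scene. Friction and masses are not known exactly. Their poses are not given: they have to be found in the camera images.
- dock: cassette reader, grey base, 170 (x) x 116 (y) mm, fixed. Origin on the worktop: base spans x -80..+90, y -58..+58 mm; a white hood, 54 mm high, covers x 0..+90. The cassette leaves along the reader's -x onto the open runway in front of the hood; left of the runway (y -6..+58) a flat deck, 22 mm high, carries the eject key.
- runway (a point): point on the runway floor straight across from the key: x -42, y -28, z 16 mm of the reader, on the runway's centre line, 30 mm ahead of the loaded cassette's nose. Runway: 43 mm wide inside, side walls 6 mm high, open end at x -80. A steel latch lug 9 mm wide stands 6 mm up from its floor at x -16..-12, just ahead of the nose.
- cassette: loose white test cassette, 60 (x) x 40 (y) x 30 (z) mm, about 60 g. Origin at the centre of its underside, axes as the reader's; nose at its own x -30. Loaded: origin at x 18, y -28, z 16 mm of the reader, nose 12 mm out of the hood. When the latch lets go, a spring plunger (3.6 N, falling to 1.8 N over its 36 mm stroke) throws it out at once, off the runway if nothing stops it.
- key_top (a point): centre of the top of the black eject key (26 x 28 mm), x -42, y +34, z 40 mm of the reader when up, 62 mm across from the runway's centre line. Moves with the key. A finger standing in the runway level with the key stops the cassette 15 to 25 mm out, where the plunger still presses it on the finger.
- eject_key (a joint): travel of the eject key in m: 0 up, 0.010 fully down (top then 30 mm above the worktop, 14 mm above the runway floor and 16 mm below the cassette's top, so a fingertip level with it clears the floor and blocks the cassette). The latch lets go at about 6 mm; pressing takes at most about 5 N; it springs back.
- timer: bystander: white bench timer, 64 x 64 x 16 mm, origin at the centre of its underside, loose
- tape_roll: bystander: green roll of tape, 69 mm across, 18 mm high, origin at the centre of its underside, loose
- marker: bystander: white and blue marker pen lying beside the runway side of the reader, 135 mm long, 17 mm thick, origin at the centre of its underside, loose

How it is judged:
By the outcome, as a careful person would: the job done as asked, in the order asked, and still so for the second after the job is handed in, while the arm keeps its last pose, push and grip.
It also fails if it takes over 35 s, if anything falls off the work surface, if the arm or the gripper's body presses on something with over 40 N, if the wrist force passes 120 N, or if a joint passes its speed limit or range.

## Working session

There is one attempt and no reset: what is moved stays moved. The work goes in short steps, Python scripts to look and compute and a tool call to move; the robot and the scene stay as the last step left them, time stands still between calls to the robot, and variables do not carry over. Pictures are saved under pics/ and viewed, at most 10 in all, crops included, and the job is handed in when it is done.

```bash
ls; mkdir -p pics; cat > h.py <<'E'
import numpy as np, cv2
from scipy.spatial.transform import Rotation as R
def cam(env,n):
    i=env.camera_info(n); p,d=env.read_camera(n); return i,p,d
def rot(i):
    a=np.array(i['attitude'],float)
    return a if a.shape==(3,3) else R.from_euler('xyz',a).as_matrix()
def cloud(i,d):
    h,w=d.shape; f=h/2/np.tan(np.radians(i['vertical_fov'])/2)
    u,v=np.meshgrid(np.arange(w),np.arange(h))
    P=np.stack([(u-i['cx'])/f*d,(v-i['cy'])/f*d,d],-1)
    return P@rot(i).T+np.array(i['origin'])
E
python3 - <<'E'
from cell import env
from h import *
for n in('scene','side'):
    i,p,d=cam(env,n); print(n,i); cv2.imwrite(f'pics/{n}0.png',p[...,::-1]); np.savez(f'{n}0.npz',p=p,d=d,P=cloud(i,d))
print(env.state())
E
```

```text
cell.py
pics
scene {'vertical_fov': 55.38436768844069, 'cx': 255.8018898423928, 'cy': 193.72699100112308, 'origin': array([ 211.08787427, -563.35141321,  636.21240204]), 'attitude': array([-2.32340927, -0.00759074, -0.53922404])}
side {'vertical_fov': 43.33201711427059, 'cx': 253.23313531184377, 'cy': 188.06871465989215, 'origin': array([ 435.85137935, -794.84869707,  429.38534855]), 'attitude': array([-2.03842238, -0.01180374, -0.11711594])}
{'t': 0.1, 'joints': array([-1.05580182e-01,  4.91511440e-01,  1.55940641e+00, -3.11232778e-05,
        1.09166898e+00, -1.05627609e-01]), 'qvel': array([-0.00091758, -0.00092452, -0.00073524, -0.00111177,  0.00143139,
       -0.00096436]), 'tau': array([ 2.47082615e-03, -6.13621187e+01, -2.58604574e+01,  6.93451893e-02,
        4.70101309e-02, -2.07912552e-05]), 'eef_pos': array([6.24784113e+02, 5.04374889e-02, 2.14106455e+02]), 'tcp_rot': array([-3.14060110e+00, -7.73670280e-05,  1.57085808e+00]), 'ft_force': array([-0.6808269 ,  0.77789443,  0.23618679]), 'moment': array([-0.058912  ,  0.03774557,  0.00784134]), 'grip_force': 0.0, 'opening': 1.0018344054507102}
```

View pics/scene0.png

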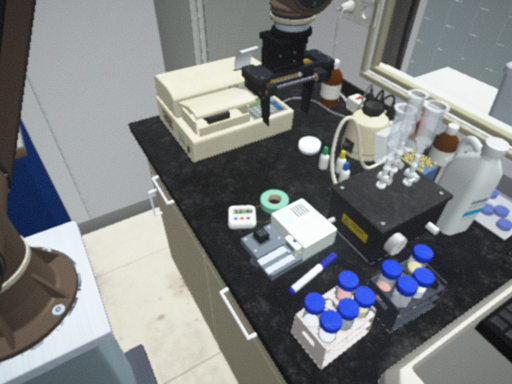

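View pics/side0.png

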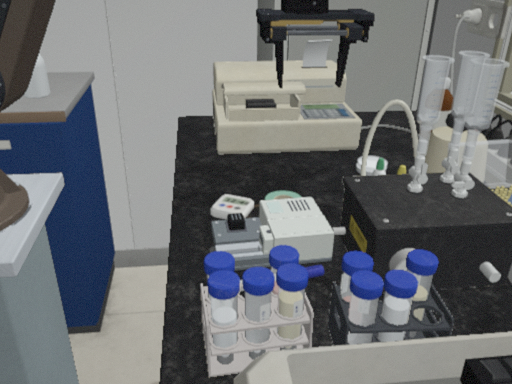

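The scene view shows the reader's hood at about (305,228), key at (262,235), runway at (270,260), the marker at (313,272), the timer at (242,216) and the tape at (274,200). The side view confirms this layout: hood (297,230), key (236,222), tube rack in front.

```bash
python3 - <<'E'
from h import *
z=np.load('scene0.npz');P=z['P'];p=z['p'].astype(int)
box=np.zeros(P.shape[:2],bool);box[185:290,225:345]=1
def rep(n,m):
    m=cv2.morphologyEx(m.astype(np.uint8),cv2.MORPH_OPEN,np.ones((2,2)));k,l,s,c=cv2.connectedComponentsWithStats(m)
    for j in range(1,k):
        if s[j,4]>25:
            q=P[l==j]; r=cv2.minAreaRect(q[:,:2].astype(np.float32)); print(n,s[j].tolist(),'med',np.median(q,0).round(1),'rect',np.round(r[0],1),np.round(r[1],1),round(r[2],1))
Z=P[...,2]; print('table z',np.median(Z[160:180,200:240]))
rep('hood',box&(Z>49)&(Z<60)&(p.min(-1)>120))
rep('key',box&(p.max(-1)<70)&(Z>32)&(Z<46))
rep('white35-50',box&(Z>40)&(Z<49)&(p.min(-1)>120))
rep('deck',box&(Z>17)&(Z<27)&(p.min(-1)>60))
rep('floor',box&(Z>12)&(Z<18.5)&(p.min(-1)>60))
g=z['p'];hsv=cv2.cvtColor(g,cv2.COLOR_RGB2HSV)
rep('tape',box&(hsv[...,0]>60)&(hsv[...,0]<95)&(hsv[...,1]>80))
rep('pen',box&(hsv[...,0]>110)&(hsv[...,0]<130)&(hsv[...,1]>150))
rep('tall',(Z>70)&(Z<250)&(P[...,0]<900)&(P[...,0]>400)&(P[...,1]<200)&(P[...,1]>-400))
for n in('scene','side'):
    a=np.load(n+'0.npz')['p'];c=a[185:285,225:345] if n=='scene' else a[180:270,200:345]
    cv2.imwrite(f'pics/{n}c.png',cv2.resize(c,None,fx=5,fy=5,interpolation=3)[...,::-1])
E
```

```text
table z 0.9222163358325588
hood [272, 200, 65, 50, 1711] med [ 574.2 -165.9   54.7] rect [ 396.3 -313.7] [605.4 141.4] 40.3
key [329, 210, 7, 7, 29] med [ 655.4 -162.1   40.8] rect [ 655.  -163.7] [ 2.8 22.1] 1.8
key [337, 219, 9, 11, 43] med [ 655.5 -196.1   38.4] rect [ 654.8 -196.3] [28.5  3.1] 88.8
key [255, 230, 15, 12, 76] med [ 481.6 -140.6   37.7] rect [ 488.3 -134.8] [25.  30.6] 56.9
white35-50 [272, 218, 37, 34, 196] med [ 530.7 -189.2   46. ] rect [ 528.2 -164.5] [ 25.8 110.2] 10.7
white35-50 [310, 233, 27, 17, 69] med [ 589.7 -214.1   38.1] rect [ 605.9 -209.3] [104.4  14.3] 15.0
deck [261, 190, 28, 20, 313] med [581.7 -41.6  18.7] rect [ 394.7 -277.9] [675.5  66.3] 51.6
deck [248, 207, 6, 12, 41] med [510.4 -47.3  17.7] rect [510.3 -47.3] [36.2 11.2] 49.7
deck [243, 214, 5, 10, 26] med [489.5 -59.3  17.4] rect [490.4 -57.2] [29.9  9.2] 60.6
deck [242, 225, 46, 37, 759] med [ 485.4 -148.7   22.6] rect [ 382.4 -342.7] [550.7  94.8] 62.0
deck [269, 244, 59, 33, 298] med [ 517.1 -216.4   19.8] rect [ 375.8 -350.1] [529.4 100.6] 41.6
floor [229, 206, 28, 21, 471] med [487.2 -
[... 761 characters left out ...]
0.1] rect [812.9 163.7] [449.8  27.7] 49.1
tall [195, 99, 61, 22, 384] med [579.2 192.7 152.6] rect [398.7 -93.6] [998.5 162.2] 59.0
tall [193, 110, 101, 38, 754] med [598.1 191.1  78.6] rect [446.5 -53. ] [1095.3  252.9] 52.2
tall [363, 110, 6, 6, 26] med [898.9  15.5 137. ] rect [906.6  23.7] [33.  13.4] 49.1
tall [331, 115, 177, 132, 11407] med [ 791.9 -252.1  113.2] rect [ 729.2 -334.4] [1072.7  410.6] 42.6
tall [371, 245, 66, 57, 1366] med [ 613.2 -375.   114.8] rect [ 498.3 -423.6] [633.2  83.9] 18.4
tall [304, 272, 73, 71, 2555] med [ 486.2 -378.2  115.6] rect [ 404.6 -413.1] [479.1 102.9] 25.7
tall [297, 315, 27, 32, 98] med [ 433.1 -369.7   73.1] rect [ 435.7 -369.6] [ 8.8 63.2] 4.9
```

View pics/scenec.png

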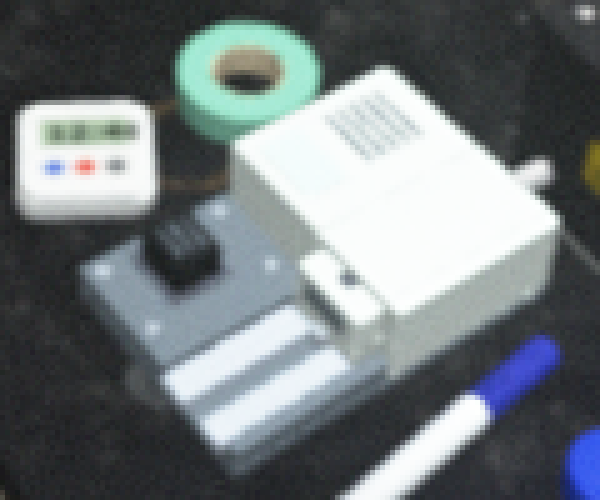

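The scene crop shows hood-top corners at crop (385,68), (233,143), (395,305), (558,215), key top at about (182,240), and the cassette nose at (345,290) in front of the hood.

View pics/sidec.png

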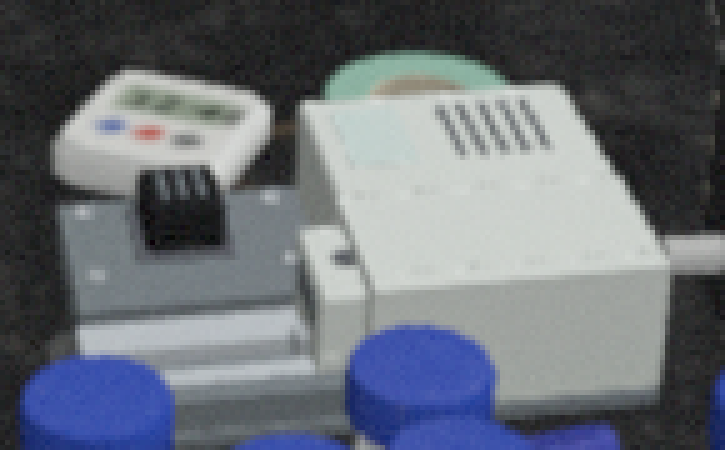

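The side crop shows the hood-top corners at crop (300,103), (578,83), (665,262), (370,290), the deck's outer corners at (58,205) and (78,322), and the key top at about (180,190).

```bash
cat > fit.py <<'E'
from cell import env
from h import *
def ray(i,u,v,z):
    f=192/np.tan(np.radians(i['vertical_fov'])/2)
    d=rot(i)@np.array([(u-i['cx'])/f,(v-i['cy'])/f,1]);o=np.array(i['origin']);return (o+d*(z-o[2])/d[2])[:2]
M=[(0,58,54),(90,58,54),(90,-58,54),(0,-58,54),(-80,58,22),(-80,-6,22)]
px={'scene':((225,185),[(233,143),(385,68),(558,215),(395,305),(80,268),(160,372)],(182,232)),
'side':((200,180),[(300,103),(578,83),(665,262),(370,290),(58,205),(78,322)],(179,190))}
def fit(A,B):
    ca,cb=A.mean(0),B.mean(0);H=(A-ca).T@(B-cb);th=np.arctan2(H[0,1]-H[1,0],H[0,0]+H[1,1])
    r=np.array([[np.cos(th),-np.sin(th)],[np.sin(th),np.cos(th)]]);t=cb-r@ca;return r,t,th,B-(A@r.T+t)
AA=[];BB=[]
for n,(o,q,k) in px.items():
    i=env.camera_info(n);c=lambda a:(o[0]+a[0]/5-.4,o[1]+a[1]/5-.4)
    B=np.array([ray(i,*c(a),m[2]) for a,m in zip(q,M)]);A=np.array(M,float)[:,:2];AA.append(A);BB.append(B)
    r,t,th,e=fit(A,B);print(n,t.round(1),round(th,4),'res',e.round(1).tolist());kk=ray(i,*c(k),40);print(' key meas',kk.round(1),'reader',(r.T@(kk-t)).round(1))
r,t,th,e=fit(np.vstack(AA),np.vstack(BB));print(t,th)
for n,p in dict(key=(-42,34),run=(-42,-28),mid=(-42,3)).items():print(n,(r@p+t).round(1))
E
python3 fit.py
```

```text
scene [ 533.5 -159.5] 0.0729 res [[1.8, -1.5], [-1.8, -3.3], [-0.2, 1.9], [0.9, 4.4], [1.3, -0.0], [-2.0, -1.5]]
 key meas [ 491.3 -125.6] reader [-39.6  36.9]
side [ 535.6 -159.9] 0.0606 res [[0.2, 0.1], [4.9, -0.2], [-2.7, 2.5], [-1.4, 1.5], [-0.2, 1.2], [-0.8, -5.2]]
 key meas [ 490.  -130.5] reader [-43.8  32.1]
[ 534.58335699 -159.71768416] 0.06673459442499177
key [ 490.4 -128.6]
run [ 494.5 -190.5]
mid [ 492.5 -159.5]
```

Units first: shifts go in shares of 200 mm and turns go in shares of 90 degrees. So -159.5 mm is -0.7975, -132 mm is -0.66, 0.12 rad is 0.0764.

>>> {"fn": "pendant", "kwargs": {
  "moves": [-0.16, -0.13, 0, 0.0764, 0.53, -0.32, -0.26, 0, 0.1528, 0.53, -0.48, -0.4, 0, 0.2292, 0.53, -0.64, -0.53, 0, 0.3056, 0.53, -0.7975, -0.66, 0, 0.382, 0.53]
}}

```text
t: 0.52
eef_pos: [491.4, -160.4, 214.4]
tcp_rot: [-3.141, 0.0, 0.965]
ft_force: [0.5, -1.1, 0.4]
opening: 0.705
grip_force: 0.0
```

>>> {"fn": "pendant", "kwargs": {
  "moves": [0, 0, 0, 0.0764, 0.53, 0, 0, 0, 0.1528, 0.53, 0, 0, 0, 0.2292, 0.53, 0, 0, 0, 0.3056, 0.53, 0, 0, 0, 0.382, 0.53]
}}

```text
t: 0.93
eef_pos: [492.8, -159.6, 214.5]
tcp_rot: [-3.141, 0.0, 0.364]
ft_force: [-0.4, -0.6, -0.6]
opening: 0.531
grip_force: 0.0
```

>>> {"fn": "pendant", "kwargs": {
  "moves": [0, 0, 0, 0.0764, 0.53, 0, 0, 0, 0.1528, 0.53, 0, 0, 0, 0.1935, 0.53, 0, 0, 0, 0.1935, 0.53]
}}

```text
t: 1.27
eef_pos: [492.9, -159.4, 214.4]
tcp_rot: [-3.141, 0.0, 0.064]
ft_force: [0.2, 0.6, -0.6]
opening: 0.531
grip_force: 0.0
```

```bash
python3 - <<'E'
from cell import env
from h import *
i,p,d=cam(env,'wrist');print(i,env.state()['tcp_rot']);cv2.imwrite('pics/w1.png',p[...,::-1]);np.savez('w1.npz',p=p,d=d,o=i['origin'],R=rot(i),c=[i['cx'],i['cy'],i['vertical_fov']])
E
```

```text
{'vertical_fov': 65.70646984690485, 'cx': 254.37419996559055, 'cy': 186.9995548803143, 'origin': array([ 559.47027508, -154.16638312,  385.33159364]), 'attitude': array([ 2.90054727e+00,  1.75606984e-03, -1.50658088e+00])} [-3.14142020e+00  3.06830049e-04  6.81870248e-02]
```

View pics/w1.png

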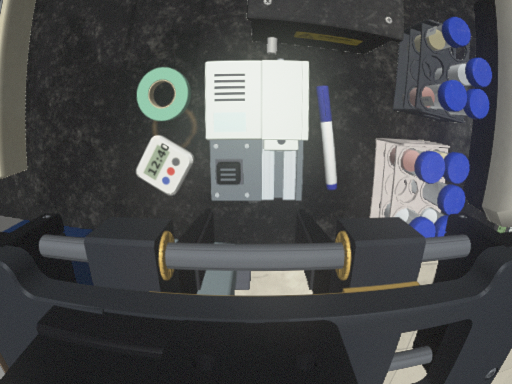

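The wrist view shows the reader square to the gripper: hood (206..308, 61..139), key top about (229,173), runway about (280,172), nose at (281,145).

```bash
python3 - <<'E'
import cv2
a=cv2.imread('pics/w1.png')[50:210,190:330];cv2.imwrite('pics/w1c.png',cv2.resize(a,(525,600),interpolation=3))
E
```

```text
(no output)
```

View pics/w1c.png

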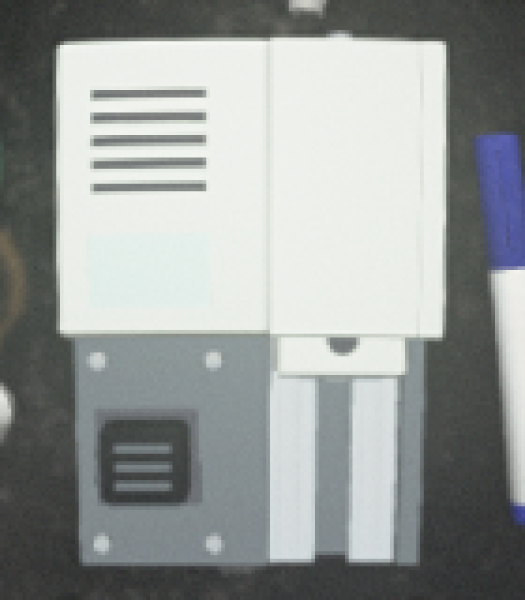

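The crop gives hood corners (57,42), (446,42), (443,338), (60,334), key top (145,461), deck end corners (82,563), (269,563), and nose top corners (277,375), (406,375).

```bash
cat > w.py <<'E'
import numpy as np
z=np.load('w1.npz');cx,cy,fov=z['c'];f=192/np.tan(np.radians(fov)/2)
def ray(c,h):
    u,v=190+c[0]/3.75-.37-cx,50+c[1]/3.75-.37-cy;r=np.hypot(u,v);a=r/f
    d=z['R']@np.array([u/r*np.sin(a),v/r*np.sin(a),np.cos(a)]);return (z['o']+d*(h-z['o'][2])/d[2])[:2]
M=np.array([(90,58,54),(90,-58,54),(0,-58,54),(0,58,54),(-80,58,22),(-80,-6,22),(-42,34,40),(-12,-8,46),(-12,-48,46)],float)
q=[(57,42),(446,42),(443,338),(60,334),(82,563),(269,563),(145,461),(277,375),(406,375)]
B=np.array([ray(c,m[2]) for c,m in zip(q,M)]);A=M[:,:2];a,b=A-A.mean(0),B-B.mean(0);H=a.T@b
th=np.arctan2(H[0,1]-H[1,0],H[0,0]+H[1,1]);r=np.array([[np.cos(th),-np.sin(th)],[np.sin(th),np.cos(th)]]);t=B.mean(0)-r@A.mean(0)
print(t,th,(B-A@r.T-t).round(1).tolist());print([(r@p+t).round(1) for p in((-42,34),(-42,-28),(-42,3))],'key meas',B[6])
E
python3 w.py
```

```text
[ 533.16724267 -157.9601458 ] 0.06259678162667755 [[-0.8, -0.2], [-0.5, 0.6], [-0.2, 0.6], [0.8, -0.5], [0.2, -0.4], [0.5, -0.3], [1.2, -0.4], [-0.8, 0.2], [-0.5, 0.4]]
[array([ 489.1, -126.7]), array([ 493. , -188.5]), array([ 491.1, -157.6])] key meas [ 490.31279623 -127.01195053]
```

In the tool's units: 154 mm is 0.77, -1.7 mm is -0.0085.

>>> {"fn": "pendant", "kwargs": {
  "moves": [-0.0075, -0.0085, 0.15, 0, 0.53, -0.0075, -0.0085, 0.325, 0, 0.53, -0.0075, -0.0085, 0.5, 0, 0.53, -0.0075, -0.0085, 0.65, 0, 0.53, -0.0075, -0.0085, 0.77, 0, 0.53]
}}

```text
t: 1.73
eef_pos: [490.7, -157.6, 58.5]
tcp_rot: [-3.141, 0.001, 0.07]
ft_force: [0.3, -0.1, 0.9]
opening: 0.529
grip_force: 0.0
```

>>> {"fn": "pendant", "kwargs": {
  "moves": [0, 0, 0.03, 0, 0.53, 0, 0, 0.06, 0, 0.53, 0, 0, 0.075, 0, 0.53, 0, 0, 0.075, 0, 0.53]
}}

```text
t: 2.07
eef_pos: [491.8, -158.1, 46.2]
tcp_rot: [3.141, -0.001, 0.068]
ft_force: [-0.4, 0.4, -0.6]
opening: 0.532
grip_force: 0.0
```

```bash
python3 - <<'E'
from cell import env
from h import *
i,p,d=cam(env,'side');cv2.imwrite('pics/s2.png',cv2.resize(p[150:290,180:340],None,fx=4,fy=4,interpolation=3)[...,::-1])
E
```

```text
(no output)
```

View pics/s2.png

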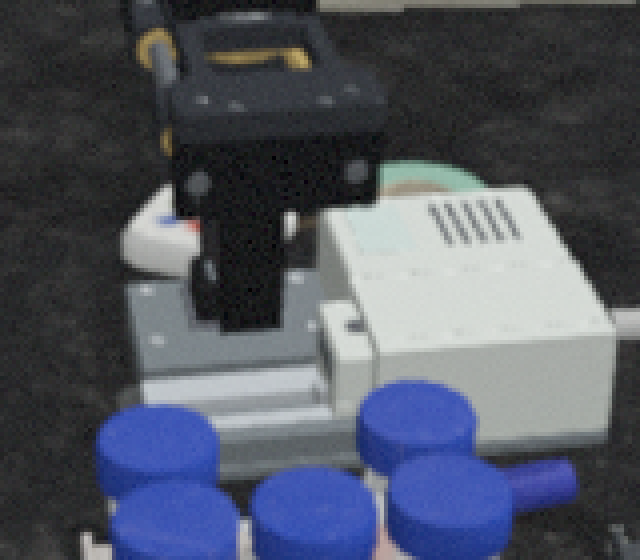

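The view shows the runway finger above the runway, short of the nose (tip ~(250,330)), and the other finger over the key; ready to press.

In the tool's units: 14 mm is 0.07, 13 mm is 0.065.

>>> {"fn": "pendant", "kwargs": {
  "moves": [0, 0, 0.02, 0, 0.53, 0, 0, 0.04, 0, 0.53, 0, 0, 0.055, 0, 0.53, 0, 0, 0.065, 0, 0.53, 0, 0, 0.07, 0, 0.53]
}}

```text
t: 2.53
eef_pos: [491.4, -157.9, 31.5]
tcp_rot: [-3.142, 0.0, 0.067]
ft_force: [-0.7, -0.9, 2.5]
opening: 0.53
grip_force: 2.0
```

>>> {"fn": "pendant", "kwargs": {
  "moves": [0, 0, 0, 0, 0.53, 0, 0, 0, 0, 0.53, 0, 0, 0, 0, 0.53, 0, 0, 0, 0, 0.53, 0, 0, 0, 0, 0.53]
}}

```text
t: 2.95
eef_pos: [491.2, -157.8, 31.6]
tcp_rot: [-3.141, 0.0, 0.067]
ft_force: [-2.2, -1.2, 1.4]
opening: 0.527
grip_force: 2.5
```

```bash
python3 - <<'E'
from cell import env
from h import *
i,p,d=cam(env,'side');cv2.imwrite('pics/s3.png',cv2.resize(p[150:290,180:340],None,fx=4,fy=4,interpolation=3)[...,::-1])
i,p,d=cam(env,'wrist');cv2.imwrite('pics/w3.png',cv2.resize(p[40:240,120:360],None,fx=3,fy=3,interpolation=3)[...,::-1])
E
```

```text
(no output)
```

View pics/s3.png

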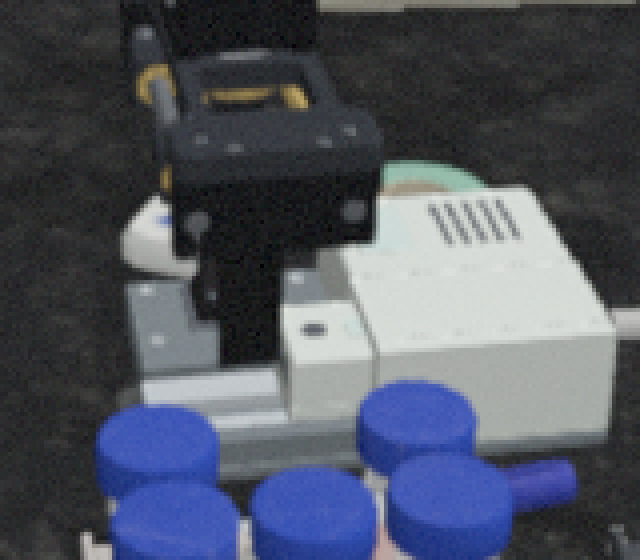

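View pics/w3.png

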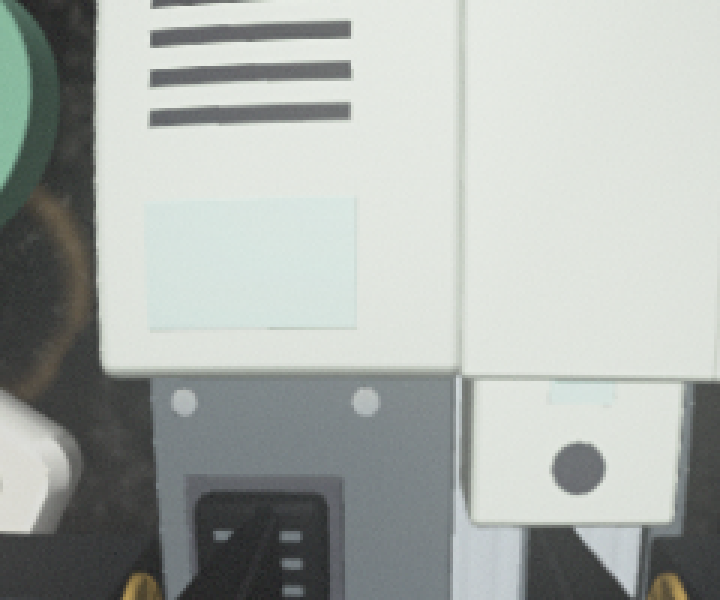

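The cassette is out about 20 mm, flat and resting against the runway finger (crop edge at row 522), with the key down. The force has settled at about 2 N in x, as expected from the plunger.

```bash
python3 -c "
from cell import env
print(env.job_done())"
```

```text
the job is handed in; nothing more can be done
None
```

The cassette is ejected about 20 mm and held flat on the runway against one finger, with the other finger still pressing the key; the job was handed in at about 3 s, and no verdict was returned.

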